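# Take the grinding dish out of its case and turn it with the ball centred

### The arm

A 7-joint arm with a two-finger parallel gripper is mounted at the origin on the work surface. World frame = base frame: x ahead of the robot, y to its left, z up, the work surface at z = 0. Lengths are in m, angles in rad, forces in N, time in s.
With the tool pointing down it reaches from about 0.4 to 0.875 m from the base axis. Payload 19.3 kg.
Tool frame: the origin (TCP) lies at the very end of the fingers, on their centre line; the grasp point (between the pads) lies 19 mm behind it; z points along the fingers, y is the line along which they close (so a half turn about z gives the same grasp; the last joint's range is limited). The gripper opens to 85 mm and grips with 20 to 120 N. Pads are 22 mm wide; open, the fingers measure 114 mm over their backs; the gripper's body (76 mm by 85 mm) begins 54 mm behind the grasp point. The pads swing forward as they close: fully open they stand 13 mm farther back than shut.
Start: joints at [-1.188, 0.521, -0.036, 1.599, 0.021, 1.021, -0.113], TCP at [0.273, 0.562, 0.231] pointing down, gripper open.
Joint ranges: [-2.91, 2.91], [-0.3, 2.13], [-1.5, 1.42], [0.17, 2.43], [-1.26, 4.41], [0.16, 1.93], [-2.52, 2.52]. Speed limits (rad/s): [1.89, 1.89, 2.39, 2.39, 3.01, 3.01, 3.01].

### API

Orientations are given as [roll, pitch, yaw] about the fixed x, y, z axes, in that order (R = Rz(yaw) Ry(pitch) Rx(roll)).
In Python, from workcell import bot gives the robot as it stands.
- The arm moves only by the shell command python3 -m crank 'ROWS' [FORCE]. ROWS is a JSON object of lists of equal length, an entry for each row: "travel": the shift along the world's x, y, z in cm, a list of three; "turn": the turn, a rotation vector about the world's x, y, z in degrees, a list of three; "gripper": the closure, from 0 (fully open) to 1 (shut). A call has exactly 5 rows; each row is the pose to reach, as a shift and turn from the pose commanded when the call began; what a row does not reach only later rows make up. A row lasts 1/10 s, in which the tool goes at most 50 mm and 8.59 degrees, less where a joint would pass 70% of its speed; a pose out of reach is approached as far as the arm can. A call with a gripper value outside its range is refused whole. The fingers move at their own pace and stop on an object; FORCE is the grip in N (left out, the last holds). Time passes only in rows, so rows that repeat a pose let the fingers close, or fill a call up. It gives the time, the measured TCP pose, the force, the opening and the grip force at its end, in the units of the state.
- bot.observe(): the state, without advancing time (a new reading comes with each control period).
- bot.grab_frame(name): name is "side" or "top"; returns a dict with "pixels" (384x512x3 uint8, red, green, blue), "fx", "fy", "cx", "cy" (pixels), "extrinsics" (4x4, takes a point from world to camera coordinates). Camera axes: x right, y down, z forward; pixel columns grow to the right and rows downward; lengths in m; the calibration is good to about 2 mm. A picture is of the moment at which its call begins. There is no depth.
- bot.job_done(): hands the job in; it is judged then, once.
The state is a dict: "clock": time; "qpos": joint angles; "qd": joint speeds; "joint_efforts": joint torques, N m; "position": TCP position; "tool_rot": TCP orientation; "force": force on the tool from outside, world axes, zero at the start; "moment": the same for the moment, N m; "grip_width": finger opening in m; "finger_force": force on a finger pad.
Only numpy, scipy, OpenCV 4.12 (cv2) and the standard library are available. Lean on these libraries where they do the work, as an engineer would, in place of code of your own. Each camera call takes 0.05 s, during which the arm holds its last target. There are 200 camera calls.

### The job

Slide the clear cover of the counter case fully open, grip the steel dish by its arched handle and lift it, still turned as it stood, until it is wholly above the case. Then, in the air, turn it a quarter turn (either way) so that its handle runs square across the case instead of along it, keeping the dish level and the loose stone ball untouched in its middle all the while. Finish while still holding the dish level and still in the air above the height of the case, with the cover left open, and do not disturb the bowl, canister, mortar and scoop.

Things in the scene. Friction and masses are not known exactly. Their poses are not given: they have to be found in the camera images.
- case: Fixed white laminate case, 220 (x) by 400 (y, its length) by 120 mm high; top of its aluminium side rails 132 mm. Origin: centre of its underside on the counter, z = 0. The half at its -y end is an open well (inside 200 by 185 mm, centre at y = -97 mm, inner floor 10 mm up) in which the dish stands; the +y half is closed by a deck. Walls 10 mm. The case does not move.
- cover (a joint): Travel of the clear plastic sliding cover (m): 0 shut over the well, 0.195 fully open over the deck. It moves along the case's +y. It starts shut or up to 40 mm open; about 2 N move it, and it stays where it is left. The panel is 196 by 195 mm, 6 mm thick, its top 127 mm above the counter.
- cover_handle (a point): Grip point of the upright steel fin in the middle of the cover: fin 60 mm long across the case (its x), 12 mm thick (along the case's y), from 127 mm to 163 mm above the counter; this point lies on its mid-plane 147 mm above the counter. It has the axes of the case.
- dish: Round steel dish, 143 mm across, rim 26 mm high, hollowed to a shallow cone (7 degrees). Rigid arched handle over it: uprights at y = +-68 mm, wooden crossbar along the dish's y, 112 mm long, 14 mm thick, 12 mm high, top 98 mm above the underside. Origin: centre of the underside; z up. 260 to 420 g, balanced under the bar. Starts in the well, handle along the case to within 0.25 rad.
- dish_grip (a point): Middle of the dish's wooden crossbar, 92 mm above the dish's underside, straight above the dish's centre; same axes as the dish.
- dish_centre (a point): Where the ball's centre lies when it is centred in the dish, 25 mm above the dish's underside on the dish's axis.
- ball_center (a point): Centre of the loose stone ball, 32 mm across, 46 g, lying in the middle of the dish.
- bowl: Bystander: white ceramic bowl, 130 mm across, 60 mm high, at the right; origin at the centre of its underside.
- canister: Bystander: stainless canister with hinged lid, 94 mm across, 132 mm high, at the left; origin at the centre of its underside.
- mortar: Bystander: small wooden mortar, 84 mm across, 75 mm high, at the right; origin at the centre of its underside.
- scoop: Bystander: orange plastic scoop, pan 75 by 55 by 35 mm with a handle to its -x reaching 118 mm from the origin, at the left; origin at the centre of the pan's underside.

How it is judged:
By the outcome, as a careful person would: the job done as asked, in the order asked, and still so for the second after the job is handed in, while the arm keeps its last pose, push and grip.
It also fails if it takes over 48 s, if anything falls off the work surface, if the arm or the gripper's body presses on something with over 40 N, if the wrist force passes 120 N, or if a joint passes its speed limit or range.

## Working session

There is one attempt and no reset: what is moved stays moved. The work goes in short steps, Python scripts to look and compute and a shell command to move; the robot and the scene stay as the last step left them, time stands still between calls to the robot, and variables do not carry over. Pictures are saved under pics/ and viewed, at most 10 in all, crops included, and the job is handed in when it is done.

```bash
mkdir -p pics; cat > h.py <<'E'
import numpy as np, cv2
from workcell import bot
def snap(n,f):
    d=bot.grab_frame(n); cv2.imwrite('pics/'+f,d['pixels'][:,:,::-1]); 
    np.savez('/tmp/'+n+'.npz',**{k:np.array(v) for k,v in d.items()}); return d
def ray(d,u,v,z):
    E=np.array(d['extrinsics']);R,t=E[:3,:3],E[:3,3]
    c=-R.T@t; r=R.T@np.array([(u-d['cx'])/d['fx'],(v-d['cy'])/d['fy'],1])
    return c+r*(z-c[2])/r[2]
def proj(d,p):
    E=np.array(d['extrinsics']);q=E[:3,:3]@np.array(p)+E[:3,3]
    return np.array([d['fx']*q[0]/q[2]+d['cx'],d['fy']*q[1]/q[2]+d['cy']])
E
python3 - <<'E'
from h import *
for n in('top','side'):
    d=snap(n,n+'1.png'); E=np.array(d['extrinsics']); print(n,d['fx'],d['cx'],d['cy'],(-E[:3,:3].T@E[:3,3]).round(3),E[:3,:3].round(2).tolist())
s=bot.observe(); print(s['position'],s['tool_rot'],s['grip_width'],s['clock'])
E
```

```text
top 380.6384241855463 255.3912683792479 192.35821853945433 [0.433 0.006 1.372] [[0.03, -1.0, 0.01], [-1.0, -0.03, -0.06], [0.06, -0.01, -1.0]]
side 401.384144718234 254.70188670778597 192.50760128356913 [-0.469 -0.567  1.055] [[0.49, -0.87, -0.02], [-0.57, -0.31, -0.76], [0.66, 0.39, -0.65]]
[0.27331769 0.56174117 0.23081889] [-3.14059808e+00  4.68767751e-05  2.68876086e+00] 0.08540912568131334 0.1
```

View pics/top1.png

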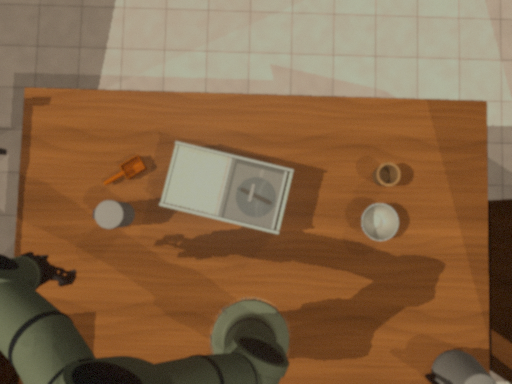

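View pics/side1.png

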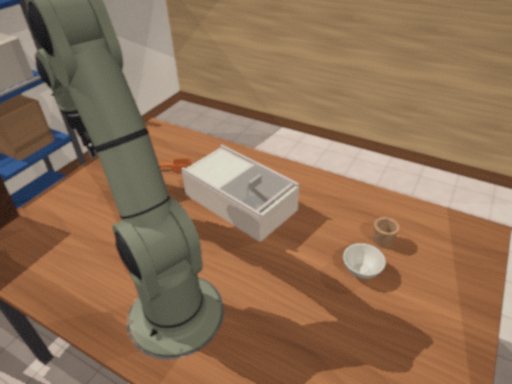

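The case in the top view has corners near (176,142), (293,170), (279,233) and (161,207). The cover is over the right half with its fin near (250,193), and the dish is below it. I'll zoom in.

```bash
python3 - <<'E'
import cv2,numpy as np
a=cv2.imread('pics/top1.png')[130:245,150:305]; a=cv2.resize(a,None,fx=5,fy=5,interpolation=cv2.INTER_CUBIC)
cv2.imwrite('pics/top1c.png',a)
b=cv2.imread('pics/side1.png')[140:245,175:305]; cv2.imwrite('pics/side1c.png',cv2.resize(b,None,fx=5,fy=5,interpolation=cv2.INTER_CUBIC))
E
```

```text
(no output)
```

View pics/top1c.png

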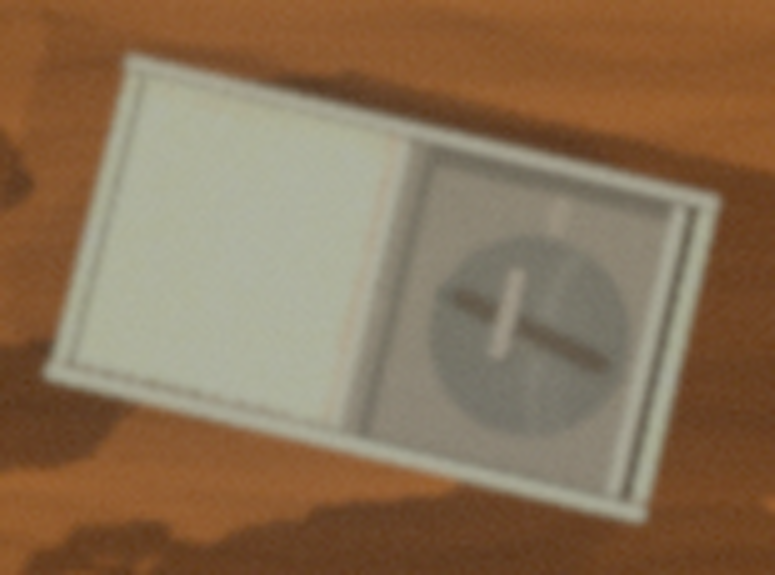

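View pics/side1c.png

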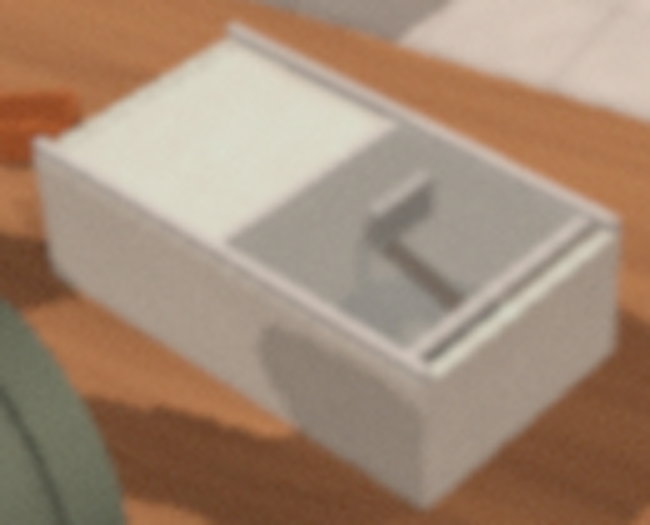

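```bash
python3 - <<'E'
from h import *
d=dict(np.load('/tmp/top.npz')); s=dict(np.load('/tmp/side.npz'))
T=lambda x,y,z:ray(d,(x+.5)/5-.5+150,(y+.5)/5-.5+130,z)
S=lambda x,y,z:ray(s,(x+.5)/5-.5+175,(y+.5)/5-.5+140,z)
c=np.array([T(*p,.132) for p in((132,57),(718,197),(643,520),(45,375))])
print(c.round(3)); L=np.linalg.norm(np.roll(c,-1,0)-c,axis=1);print(L)
sc=np.array([S(*p,.132) for p in((235,25),(617,222),(430,372),(38,143))]);print('side',sc.round(3))
m=c.mean(0);ax=(c[0]+c[3]-c[1]-c[2]);yaw=np.arctan2(-ax[0],ax[1]);ax2=c[0]+c[1]-c[2]-c[3];print('centre',m,sc.mean(0),'yaw',yaw,np.arctan2(ax2[1],ax2[0]))
R=np.array([[np.cos(yaw),-np.sin(yaw)],[np.sin(yaw),np.cos(yaw)]])
f=[T(517,270,.163),T(497,357,.163)];fs=[S(430,176,.163),S(376,212,.163)];fm=np.mean(f,0);print('fin',f,fm,'side',np.mean(fs,0),'case',R.T@(fm-m)[:2])
b=[T(458,298,.108),T(605,365,.108)];bm=np.mean(b,0);v=b[0]-b[1];print('bar',bm,np.linalg.norm(v),np.arctan2(-v[0],v[1]),'case',R.T@(bm-m)[:2],'disc',R.T@(T(530,336,.036)-m)[:2], T(530,336,.036))
E
```

```text
[[ 0.67   0.261  0.132]
 [ 0.589 -0.126  0.132]
 [ 0.377 -0.082  0.132]
 [ 0.46   0.309  0.132]]
[0.39569143 0.21675146 0.39986588 0.21573035]
side [[ 0.672  0.262  0.132]
 [ 0.585 -0.127  0.132]
 [ 0.382 -0.084  0.132]
 [ 0.463  0.306  0.132]]
centre [0.52397949 0.09027252 0.132     ] [0.52539986 0.08927074 0.132     ] yaw -0.2092150861069125 -0.2156479218462878
fin [array([0.53448711, 0.00412259, 0.163     ]), array([0.47867104, 0.01532466, 0.163     ])] [0.50657907 0.00972363 0.163     ] side [0.50683282 0.00665661 0.163     ] case [-0.00029161 -0.0824064 ]
bar [ 0.49833566 -0.00669001  0.108     ] 0.107480580751248 -0.40089951066255036 case [-0.00494629 -0.10017422] disc [-0.00450995 -0.09986818] [ 0.49882604 -0.00648127  0.036     ]
```

Case yaw ≈ −0.21 and the cover is about 15 mm open. The fin is at (0.507, 0.008), and the bar is at (0.498, −0.007) with yaw −0.40. Both cameras agree and the sizes check out. Next I'll move above the fin.

```bash

python3 -m crank '{"travel":[[1,-2.4,0],[2.4,-5.7,0],[4,-9.4,0],[5.5,-13.1,0],[7.1,-16.8,0]],"turn":[[0,0,3],[0,0,6],[0,0,9],[0,0,12],[0,0,13.8]],"gripper":[0,0,0,0,0]}' 30
python3 -m crank '{"travel":[[1.5,-3.7,0],[3.1,-7.4,0],[4.7,-11.1,0],[6.2,-14.8,0],[7.8,-18.5,0]],"turn":[[0,0,0],[0,0,0],[0,0,0],[0,0,0],[0,0,0]],"gripper":[0,0,0,0,0]}'
python3 -m crank '{"travel":[[1.5,-3.7,0],[3.1,-7.4,0],[4.7,-11.1,0],[6.2,-14.8,0],[8.4,-20.1,0]],"turn":[[0,0,0],[0,0,0],[0,0,0],[0,0,0],[0,0,0]],"gripper":[0,0,0,0,0]}'
python3 -m crank '{"travel":[[0,0,0],[0,0,0],[0,0,0],[0,0,0],[0,0,0]],"turn":[[0,0,0],[0,0,0],[0,0,0],[0,0,0],[0,0,0]],"gripper":[0,0,0,0,0]}'
```

```text
clock: 0.6
position: [0.3447, 0.3923, 0.2311]
tool_rot: [-3.141, -0.0, 2.932]
force: [0.9, -0.4, 0.8]
grip_width: 0.0854
finger_force: 0.0
clock: 1.1
position: [0.4227, 0.2074, 0.2313]
tool_rot: [-3.142, -0.0, 2.93]
force: [1.6, 0.8, 0.1]
grip_width: 0.0856
finger_force: 0.0
clock: 1.6
position: [0.5037, 0.0141, 0.2313]
tool_rot: [3.141, -0.0, 2.931]
force: [0.9, 1.5, -1.0]
grip_width: 0.0853
finger_force: 0.0
clock: 2.1
position: [0.5034, 0.0157, 0.2313]
tool_rot: [3.141, -0.0, 2.931]
force: [-0.1, -0.3, -0.4]
grip_width: 0.0854
finger_force: 0.0
```

```bash

python3 -m crank '{"travel":[[0.3,-0.7,-1],[0.3,-0.7,-3],[0.3,-0.7,-5],[0.3,-0.7,-6.3],[0.3,-0.7,-6.3]],"turn":[[0,0,0],[0,0,0],[0,0,0],[0,0,0],[0,0,0]],"gripper":[0.2,0.2,0.2,0.2,0.2]}'
python3 - <<'E'
from h import *
d=snap('top','top2.png');s=snap('side','side2.png')
a=d['pixels'][150:230,200:300,::-1]; b=s['pixels'][140:240,200:300,::-1]
cv2.imwrite('pics/c2.png',np.hstack([cv2.resize(a,(400,400*80//100+0)),cv2.resize(b,(400,400))[:320]]))
print(bot.observe()['position'])
E
```

```text
clock: 2.6
position: [0.5057, 0.0075, 0.1663]
tool_rot: [-3.14, -0.003, 2.93]
force: [0.5, 0.3, 0.3]
grip_width: 0.0683
finger_force: 0.0
[0.50665202 0.00762351 0.16820098]
```

View pics/c2.png

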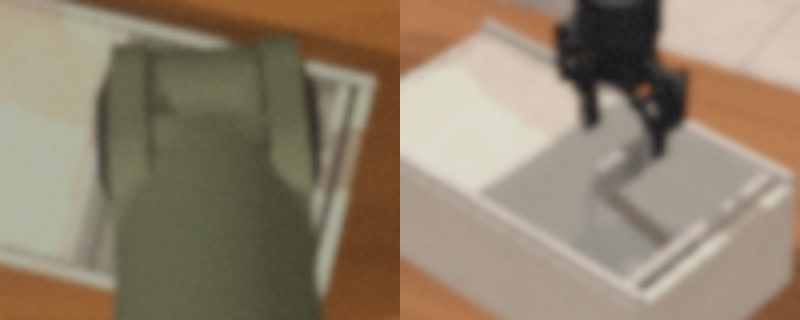

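In the side crop the open fingers stand on either side of the fin (fin near (615,170), fingertips near (592,125) and (660,155)). I'll go down and close.

```bash

python3 -m crank '{"travel":[[0,0,-1],[0,0,-2],[0,0,-3],[0,0,-3.3],[0,0,-3.3]],"turn":[[0,0,0],[0,0,0],[0,0,0],[0,0,0],[0,0,0]],"gripper":[0.2,0.2,0.2,0.2,0.2]}'
python3 -m crank '{"travel":[[0,0,0],[0,0,0],[0,0,0],[0,0,0],[0,0,0]],"turn":[[0,0,0],[0,0,0],[0,0,0],[0,0,0],[0,0,0]],"gripper":[0.5,1,1,1,1]}' 30
python3 -m crank '{"travel":[[0,0,0],[0,0,0],[0,0,0],[0,0,0],[0,0,0]],"turn":[[0,0,0],[0,0,0],[0,0,0],[0,0,0],[0,0,0]],"gripper":[1,1,1,1,1]}' 30
```

```text
clock: 3.2
position: [0.5063, 0.0078, 0.1346]
tool_rot: [-3.141, -0.001, 2.93]
force: [0.4, 0.9, -0.8]
grip_width: 0.068
finger_force: 0.0
clock: 3.7
position: [0.5067, 0.0079, 0.1356]
tool_rot: [3.141, 0.0, 2.93]
force: [-2.3, 0.3, 5.2]
grip_width: 0.0115
finger_force: 30.9
clock: 4.2
position: [0.5068, 0.0079, 0.1356]
tool_rot: [3.141, 0.0, 2.93]
force: [-1.7, 0.5, 6.2]
grip_width: 0.0113
finger_force: 31.0
```

```bash

python3 -m crank '{"travel":[[0,0,0.1],[0.2,1,0.1],[0.6,2.9,0.1],[1.0,4.9,0.1],[1.5,6.9,0.1]],"turn":[[0,0,0],[0,0,0],[0,0,0],[0,0,0],[0,0,0]],"gripper":[1,1,1,1,1]}'
python3 -m crank '{"travel":[[0.4,2,0],[0.8,3.9,0],[1.3,5.9,0],[1.6,7.5,0],[1.9,9,0]],"turn":[[0,0,0],[0,0,0],[0,0,0],[0,0,0],[0,0,0]],"gripper":[1,1,1,1,1]}'
python3 -m crank '{"travel":[[0.1,0.3,0],[0.15,0.7,0],[0.2,1.0,0],[0.25,1.2,0],[0.3,1.4,0]],"turn":[[0,0,0],[0,0,0],[0,0,0],[0,0,0],[0,0,0]],"gripper":[1,1,1,1,1]}'
```

```text
clock: 4.7
position: [0.5215, 0.0769, 0.1357]
tool_rot: [-3.141, -0.001, 2.929]
force: [2.6, -2.4, -10.0]
grip_width: 0.0112
finger_force: 33.1
clock: 5.2
position: [0.5408, 0.1671, 0.1357]
tool_rot: [-3.141, 0.0, 2.929]
force: [6.9, -4.2, -14.1]
grip_width: 0.0114
finger_force: 32.4
clock: 5.7
position: [0.5436, 0.18, 0.1357]
tool_rot: [-3.141, -0.0, 2.929]
force: [4.7, -2.6, -14.9]
grip_width: 0.0113
finger_force: 32.4
```

```bash

python3 -m crank '{"travel":[[0,0.2,-0.1],[0.05,0.3,-0.1],[0.1,0.4,-0.1],[0.1,0.5,-0.1],[0.1,0.6,-0.1]],"turn":[[0,0,0],[0,0,0],[0,0,0],[0,0,0],[0,0,0]],"gripper":[1,1,1,1,1]}'
python3 -m crank '{"travel":[[0,0.1,0],[0.03,0.2,0],[0.05,0.3,0],[0.1,0.4,0],[0.1,0.4,0]],"turn":[[0,0,0],[0,0,0],[0,0,0],[0,0,0],[0,0,0]],"gripper":[1,1,1,1,1]}'
```

```text
clock: 6.2
position: [0.545, 0.1864, 0.1356]
tool_rot: [-3.141, 0.001, 2.929]
force: [1.5, -7.9, 7.6]
grip_width: 0.0113
finger_force: 35.8
clock: 6.7
position: [0.545, 0.1865, 0.1356]
tool_rot: [-3.136, -0.001, 2.927]
force: [-8.8, -26.1, 20.0]
grip_width: 0.0117
finger_force: 37.6
```

```bash

python3 -m crank '{"travel":[[-0.05,-0.25,0],[-0.05,-0.25,0],[-0.05,-0.25,0],[-0.05,-0.25,0],[-0.05,-0.25,0]],"turn":[[0,0,0],[0,0,0],[0,0,0],[0,0,0],[0,0,0]],"gripper":[1,0.7,0.5,0.4,0.4]}'
python3 -m crank '{"travel":[[0,0,0.5],[0,0,2],[0,0,5],[0,0,8],[0,0,10]],"turn":[[0,0,0],[0,0,0],[0,0,0],[0,0,0],[0,0,0]],"gripper":[0.4,0.4,0.4,0.4,0.4]}'
python3 - <<'E'
from h import *
d=snap('top','top3.png');s=snap('side','side3.png')
a=d['pixels'][130:250,150:310,::-1]; b=s['pixels'][130:250,170:310,::-1]
cv2.imwrite('pics/c3.png',np.vstack([cv2.resize(a,None,fx=4,fy=4,interpolation=2)[:300],]) if 0 else cv2.resize(a,None,fx=5,fy=5,interpolation=2))
E
```

```text
clock: 7.2
position: [0.545, 0.1887, 0.1352]
tool_rot: [3.142, -0.0, 2.93]
force: [-1.1, 0.6, -0.6]
grip_width: 0.0513
finger_force: 0.0
clock: 7.7
position: [0.5455, 0.1885, 0.2377]
tool_rot: [3.14, 0.001, 2.93]
force: [-0.5, 0.1, -0.2]
grip_width: 0.0514
finger_force: 0.0
```

View pics/c3.png

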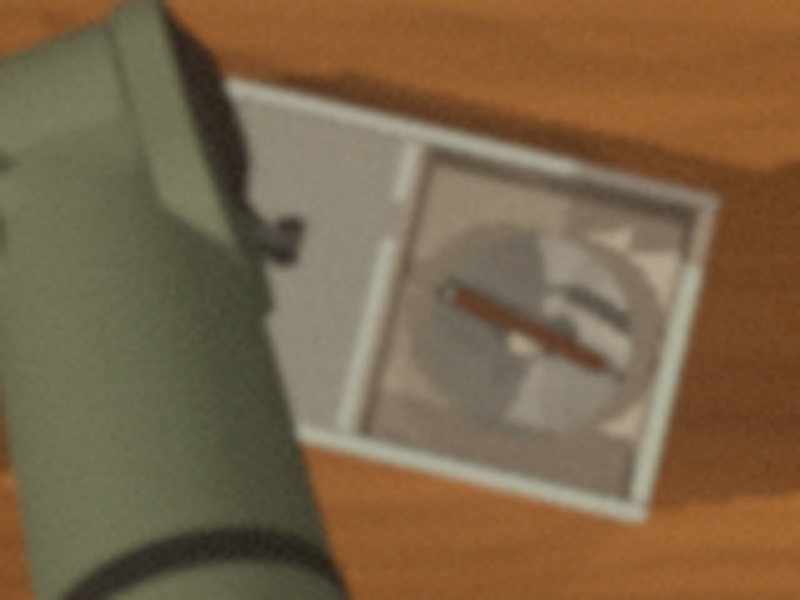

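The well is open and the wooden bar runs from (452,294) to (607,366) in the crop, with the ball below its middle near (525,345). I'll fit the bar by colour.

```bash
python3 - <<'E'
from h import *
d=dict(np.load('/tmp/top.npz')); im=cv2.cvtColor(d['pixels'],cv2.COLOR_RGB2HSV)
m=np.zeros(im.shape[:2],np.uint8); roi=(slice(183,208),slice(236,276))
p=d['pixels'].astype(int); w=np.clip(p[...,0]-p[...,2]-40,0,None)[roi].astype(float)
lab=(w>12).astype(np.uint8); n,L,st,_=cv2.connectedComponentsWithStats(lab); print(st[1:].tolist())
k=1+np.argmax(st[1:,4]); ys,xs=np.nonzero(L==k); ys=ys+183; xs=xs+236
P=np.array([ray(d,x,y,.108)[:2] for x,y in zip(xs,ys)]); ww=w[ys-183,xs-236]
c=np.average(P,axis=0,weights=ww); C=np.cov(P.T,aweights=ww); v=np.linalg.eigh(C)[1][:,1]; v*=np.sign(v[1])
t=(P-c)@v; print('c',c,'mid',c+v*(t.max()+t.min())/2,'len',np.ptp(t),'yaw',np.arctan2(-v[0],v[1]))
a,b=[ray(d,(x+.5)/5-.5+150,(y+.5)/5-.5+130,.108) for x,y in((452,294),(607,366))];q=a-b;print((a+b)/2,np.arctan2(-q[0],q[1]),np.linalg.norm(q))
E
```

```text
[[6, 6, 12, 6, 19], [19, 12, 1, 2, 2], [21, 13, 13, 7, 18]]
c [0.51284988 0.024922  ] mid [0.51144015 0.02199328] len 0.0401821280653397 yaw -0.4486129451842282
[ 0.49930057 -0.00532828  0.108     ] -0.4081204894435734 0.113713360651197
```

```bash

python3 -m crank '{"travel":[[-0.8,-3,0],[-1.5,-6,0],[-2.3,-9,0],[-3,-12,0],[-3.6,-15,0]],"turn":[[0,0,-7],[0,0,-14],[0,0,-21],[0,0,-28],[0,0,-35]],"gripper":[0.2,0.2,0.2,0.2,0.2]}'
python3 -m crank '{"travel":[[-0.2,-1,0],[-0.5,-2,0],[-0.7,-3,0],[-0.9,-4,0],[-1.05,-4.45,0]],"turn":[[0,0,-7],[0,0,-14],[0,0,-21],[0,0,-28],[0,0,-35]],"gripper":[0.2,0.2,0.2,0.2,0.2]}'
python3 -m crank '{"travel":[[0,0,0],[0,0,0],[0,0,0],[0,0,0],[0,0,0]],"turn":[[0,0,-8],[0,0,-16],[0,0,-24],[0,0,-31.4],[0,0,-31.4]],"gripper":[0.2,0.2,0.2,0.2,0.2]}'
python3 -m crank '{"travel":[[0,0,-2],[0,0,-5],[0,0,-8],[0,0,-9.5],[0,0,-9.5]],"turn":[[0,0,0],[0,0,0],[0,0,0],[0,0,0],[0,0,0]],"gripper":[0.2,0.2,0.2,0.2,0.2]}'
python3 - <<'E'
from h import *
d=snap('top','top4.png');s=snap('side','side4.png')
a=d['pixels'][150:230,200:300,::-1]; b=s['pixels'][140:240,200:300,::-1]
cv2.imwrite('pics/c4.png',np.hstack([cv2.resize(a,(400,320)),cv2.resize(b,(400,400),interpolation=2)[:320]]))
o=bot.observe();print(o['position'],o['tool_rot'],o['qpos'])
E
```

```text
clock: 8.3
position: [0.5084, 0.0372, 0.235]
tool_rot: [-3.141, -0.0, 2.314]
force: [0.1, 0.6, 0.1]
grip_width: 0.068
finger_force: 0.0
clock: 8.8
position: [0.4982, -0.007, 0.235]
tool_rot: [-3.141, 0.0, 1.702]
force: [-0.1, 0.1, -0.3]
grip_width: 0.0683
finger_force: 0.0
clock: 9.3
position: [0.4984, -0.006, 0.2349]
tool_rot: [-3.141, 0.001, 1.158]
force: [-0.5, 0.2, -0.1]
grip_width: 0.0682
finger_force: 0.0
clock: 9.8
position: [0.4974, -0.0063, 0.1385]
tool_rot: [-3.139, 0.002, 1.163]
force: [-1.1, -0.7, -0.2]
grip_width: 0.0682
finger_force: 0.0
[ 0.49868037 -0.00633773  0.14060284] [-3.14141941e+00  1.70066475e-04  1.16189212e+00] [-0.46263844  0.50186081  0.47762085  2.02971945 -0.35466019  0.68999408
 -0.16730777]
```

View pics/c4.png

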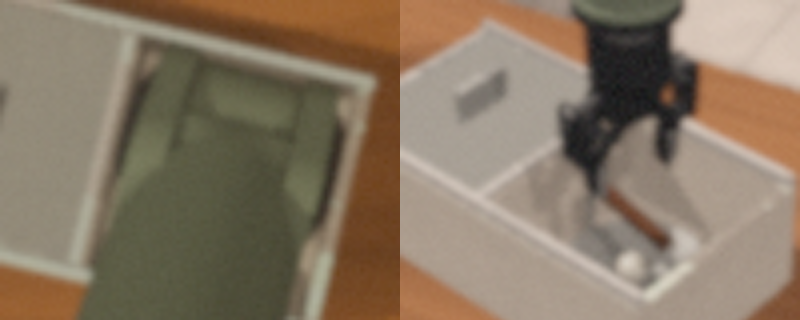

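The near finger is at about (597,178) and the far one at (665,155). The bar's visible part runs (610,190)–(668,245), and the ball is near (630,262). I'll check this against projections.

```bash
python3 - <<'E'
from h import *
s=dict(np.load('/tmp/side.npz'))
f=lambda p:((proj(s,p)-[200,140]+.5)*4-.5+[400,0]).round()
c=np.array([.499,-.006]);v=np.array([.399,.917])
print('bar',f([*(c+v*.056),.108]),f([*(c-v*.056),.108]),'mid',f([*c,.108]),'ball',f([*c,.035]),'ballpix at z.035',ray(s,200+230.5/4-.5,140+262.5/4-.5,.035))
n=np.array([.917,-.399]);print('tips',[f([*(c+k*n*.034),.147]) for k in(1,-1)],'near bar end pix->',ray(s,200+268/4,140+245/4,.108))
E
```

```text
bar [595. 181.] [669. 243.] mid [632. 211.] ball [633. 270.] ballpix at z.035 [0.50771799 0.00187725 0.035     ]
tips [array([661., 163.]), array([600., 193.])] near bar end pix-> [ 0.47240352 -0.05968473  0.108     ]
```

```bash

python3 -m crank '{"travel":[[0,0,-1],[0,0,-2.5],[0,0,-4],[0,0,-5.3],[0,0,-5.8]],"turn":[[0,0,0],[0,0,0],[0,0,0],[0,0,0],[0,0,0]],"gripper":[0.2,0.2,0.2,0.2,0.2]}' 20
python3 -m crank '{"travel":[[0,0,0],[0,0,0],[0,0,0],[0,0,0],[0,0,0]],"turn":[[0,0,0],[0,0,0],[0,0,0],[0,0,0],[0,0,0]],"gripper":[0.3,0.4,0.5,0.6,0.7]}' 20
python3 -m crank '{"travel":[[0,0,0],[0,0,0],[0,0,0],[0,0,0],[0,0,0]],"turn":[[0,0,0],[0,0,0],[0,0,0],[0,0,0],[0,0,0]],"gripper":[0.75,0.8,0.85,0.9,1]}' 20
python3 -m crank '{"travel":[[0,0,0],[0,0,0],[0,0,0],[0,0,0],[0,0,0]],"turn":[[0,0,0],[0,0,0],[0,0,0],[0,0,0],[0,0,0]],"gripper":[1,1,1,1,1]}' 60
```

```text
clock: 10.4
position: [0.4984, -0.0061, 0.0814]
tool_rot: [-3.141, 0.0, 1.16]
force: [0.1, 0.5, 0.2]
grip_width: 0.0685
finger_force: 0.0
clock: 10.9
position: [0.4988, -0.0061, 0.0826]
tool_rot: [3.141, -0.0, 1.16]
force: [0.2, -0.3, -0.2]
grip_width: 0.0257
finger_force: 0.0
clock: 11.4
position: [0.4986, -0.0062, 0.0824]
tool_rot: [3.142, -0.0, 1.16]
force: [-1.4, 0.7, 5.5]
grip_width: 0.0137
finger_force: 19.8
clock: 11.9
position: [0.4987, -0.0061, 0.0825]
tool_rot: [3.142, -0.0, 1.16]
force: [-2.2, 0.6, 8.4]
grip_width: 0.0127
finger_force: 58.5
```

```bash

python3 -m crank '{"travel":[[0,0,0.1],[0,0,0.3],[0,0,0.6],[0,0,1.0],[0,0,1.5]],"turn":[[0,0,0],[0,0,0],[0,0,0],[0,0,0],[0,0,0]],"gripper":[1,1,1,1,1]}'
python3 -m crank '{"travel":[[0,0,0.6],[0,0,1.3],[0,0,2.0],[0,0,2.7],[0,0,3.4]],"turn":[[0,0,0],[0,0,0],[0,0,0],[0,0,0],[0,0,0]],"gripper":[1,1,1,1,1]}'
python3 -m crank '{"travel":[[0,0,0.7],[0,0,1.4],[0,0,2.1],[0,0,2.8],[0,0,3.5]],"turn":[[0,0,0],[0,0,0],[0,0,0],[0,0,0],[0,0,0]],"gripper":[1,1,1,1,1]}'
python3 -m crank '{"travel":[[0,0,0.7],[0,0,1.4],[0,0,2.1],[0,0,2.8],[0,0,3.5]],"turn":[[0,0,0],[0,0,0],[0,0,0],[0,0,0],[0,0,0]],"gripper":[1,1,1,1,1]}'
python3 -m crank '{"travel":[[0,0,0.7],[0,0,1.4],[0,0,2.1],[0,0,2.8],[0,0,3.5]],"turn":[[0,0,0],[0,0,0],[0,0,0],[0,0,0],[0,0,0]],"gripper":[1,1,1,1,1]}'
python3 -m crank '{"travel":[[0,0,0.7],[0,0,1.3],[0,0,1.8],[0,0,2.2],[0,0,2.4]],"turn":[[0,0,0],[0,0,0],[0,0,0],[0,0,0],[0,0,0]],"gripper":[1,1,1,1,1]}'
python3 -m crank '{"travel":[[0,0,0.1],[0,0,0.1],[0,0,0.1],[0,0,0.1],[0,0,0.1]],"turn":[[0,0,0],[0,0,0],[0,0,0],[0,0,0],[0,0,0]],"gripper":[1,1,1,1,1]}'
python3 - <<'E'
from h import *
d=snap('top','top5.png');s=snap('side','side5.png')
a=d['pixels'][130:250,150:310,::-1]; b=s['pixels'][100:220,180:300,::-1]
cv2.imwrite('pics/c5.png',np.hstack([cv2.resize(a,(320,240)),cv2.resize(b,(480,480),interpolation=2)[:240]])if 0 else cv2.resize(b,(600,600),interpolation=2))
print(bot.observe()['force'],bot.observe()['moment'])
E
```

```text
clock: 12.4
position: [0.4985, -0.0062, 0.0976]
tool_rot: [-3.141, 0.0, 1.16]
force: [0.6, -0.4, -4.0]
grip_width: 0.0128
finger_force: 58.5
clock: 12.9
position: [0.4986, -0.0062, 0.132]
tool_rot: [3.141, -0.0, 1.16]
force: [0.8, 0.4, -4.2]
grip_width: 0.0129
finger_force: 58.5
clock: 13.4
position: [0.4986, -0.0062, 0.1669]
tool_rot: [-3.142, -0.0, 1.16]
force: [0.8, 0.1, -4.2]
grip_width: 0.0132
finger_force: 58.5
clock: 13.9
position: [0.4986, -0.0062, 0.2019]
tool_rot: [-3.141, 0.0, 1.16]
force: [-0.3, -0.5, -4.2]
grip_width: 0.0128
finger_force: 58.5
clock: 14.4
position: [0.4986, -0.0062, 0.2369]
tool_rot: [3.142, -0.0, 1.16]
force: [-0.5, -0.1, -4.9]
grip_width: 0.0126
finger_force: 58.5
clock: 14.9
position: [0.4987, -0.0062, 0.2606]
tool_rot: [3.141, -0.0, 1.16]
force: [-0.1, 0.2, -4.7]
grip_width: 0.0125
finger_force: 58.5
clock: 15.4
position: [0.4986, -0.0062, 0.2612]
tool_rot: [-3.141, 0.0, 1.16]
force: [-0.1, -0.8, -3.6]
grip_width: 0.0128
finger_force: 58.5
[-0.24458172  0.46359667 -4.05983412] [0.02594331 0.01523081 0.00038044]
```

View pics/c5.png

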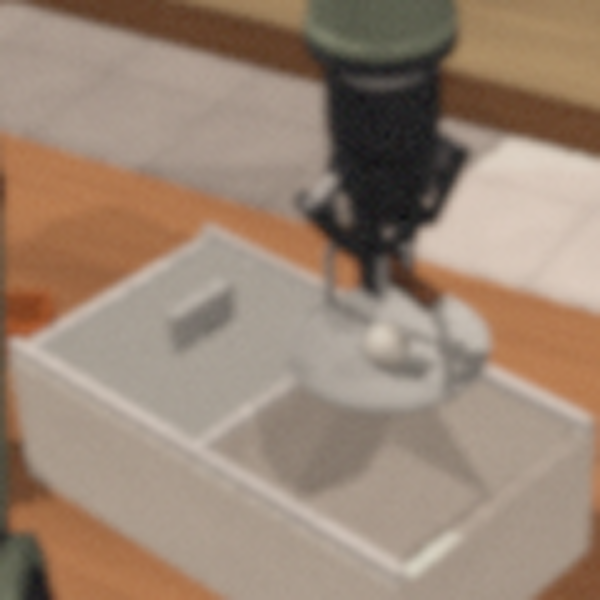

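The dish is clear of the case with the ball centred at (385,342), and it hangs level. Now I'll turn it −78.5°, to case yaw −90°.

```bash

python3 -m crank '{"travel":[[0,0,0],[0,0,0],[0,0,0],[0,0,0],[0,0,0]],"turn":[[0,0,-0.3],[0,0,-1],[0,0,-2],[0,0,-3.5],[0,0,-5.5]],"gripper":[1,1,1,1,1]}'
python3 -m crank '{"travel":[[0,0,0],[0,0,0],[0,0,0],[0,0,0],[0,0,0]],"turn":[[0,0,-2.5],[0,0,-5],[0,0,-7.5],[0,0,-10],[0,0,-12.5]],"gripper":[1,1,1,1,1]}'
python3 -m crank '{"travel":[[0,0,0],[0,0,0],[0,0,0],[0,0,0],[0,0,0]],"turn":[[0,0,-2.5],[0,0,-5],[0,0,-7.5],[0,0,-10],[0,0,-12.5]],"gripper":[1,1,1,1,1]}'
python3 -m crank '{"travel":[[0,0,0],[0,0,0],[0,0,0],[0,0,0],[0,0,0]],"turn":[[0,0,-2.5],[0,0,-5],[0,0,-7.5],[0,0,-10],[0,0,-12.5]],"gripper":[1,1,1,1,1]}'
python3 -c "
from workcell import bot
o=bot.observe();print(o['qpos'].round(2) if hasattr(o['qpos'],'round') else o['qpos'])"
```

```text
clock: 16.0
position: [0.4986, -0.0062, 0.2613]
tool_rot: [3.142, -0.0, 1.061]
force: [0.1, 0.1, -5.1]
grip_width: 0.0126
finger_force: 58.5
clock: 16.5
position: [0.4986, -0.0061, 0.2613]
tool_rot: [-3.142, -0.0, 0.843]
force: [0.6, 0.3, -4.3]
grip_width: 0.013
finger_force: 58.5
clock: 17.0
position: [0.4986, -0.0061, 0.2613]
tool_rot: [-3.142, -0.0, 0.624]
force: [-0.0, -0.4, -3.7]
grip_width: 0.0126
finger_force: 58.5
clock: 17.5
position: [0.4986, -0.0061, 0.2613]
tool_rot: [-3.142, -0.0, 0.406]
force: [-0.5, -0.2, -4.9]
grip_width: 0.0126
finger_force: 58.5
[-0.7   0.37  0.77  1.92 -0.31  0.98 -0.95]
```

```bash

python3 -m crank '{"travel":[[0,0,0],[0,0,0],[0,0,0],[0,0,0],[0,0,0]],"turn":[[0,0,-2.5],[0,0,-5],[0,0,-7.5],[0,0,-10],[0,0,-12.5]],"gripper":[1,1,1,1,1]}'
python3 -m crank '{"travel":[[0,0,0],[0,0,0],[0,0,0],[0,0,0],[0,0,0]],"turn":[[0,0,-2.5],[0,0,-5],[0,0,-7.5],[0,0,-10],[0,0,-12.5]],"gripper":[1,1,1,1,1]}'
python3 -m crank '{"travel":[[0,0,0],[0,0,0],[0,0,0],[0,0,0],[0,0,0]],"turn":[[0,0,-2.5],[0,0,-5],[0,0,-7.2],[0,0,-9],[0,0,-10.1]],"gripper":[1,1,1,1,1]}'
python3 -m crank '{"travel":[[0,0,0],[0,0,0],[0,0,0],[0,0,0],[0,0,0]],"turn":[[0,0,-0.3],[0,0,-0.3],[0,0,-0.3],[0,0,-0.3],[0,0,-0.3]],"gripper":[1,1,1,1,1]}'
python3 - <<'E'
from h import *
d=snap('top','top6.png');s=snap('side','side6.png')
cv2.imwrite('pics/c6.png',cv2.resize(s['pixels'][100:220,180:300,::-1],(600,600),interpolation=2))
print(bot.observe()['qpos'])
E
```

```text
clock: 18.0
position: [0.4986, -0.0061, 0.2613]
tool_rot: [-3.142, -0.0, 0.188]
force: [-0.5, -0.1, -4.8]
grip_width: 0.013
finger_force: 58.5
clock: 18.5
position: [0.4986, -0.0061, 0.2613]
tool_rot: [-3.141, -0.0, -0.03]
force: [-0.1, 0.2, -4.4]
grip_width: 0.0128
finger_force: 58.5
clock: 19.0
position: [0.4986, -0.0061, 0.2613]
tool_rot: [-3.142, -0.0, -0.205]
force: [-0.1, -0.7, -3.2]
grip_width: 0.013
finger_force: 58.5
clock: 19.5
position: [0.4986, -0.0062, 0.2613]
tool_rot: [-3.141, -0.0, -0.208]
force: [0.6, -0.0, -4.2]
grip_width: 0.0129
finger_force: 58.5
[-0.80217415  0.42102576  0.94037341  1.92108785 -0.40295082  1.00093758
 -1.45903955]
```

View pics/c6.png

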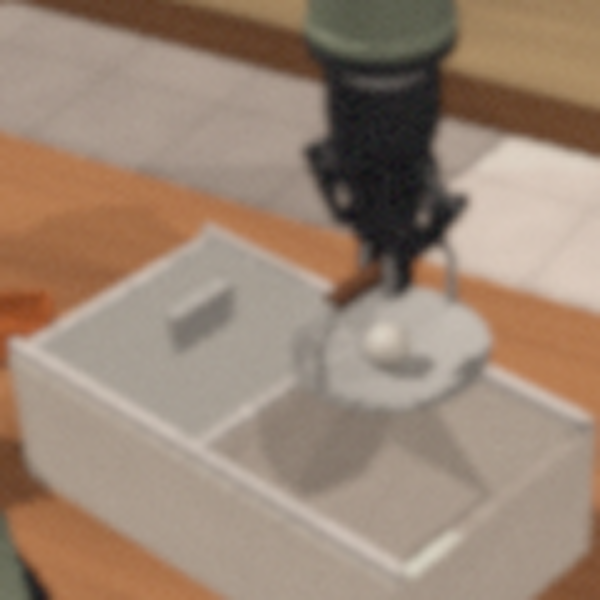

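The handle now runs across the case and the dish is level. The ball is still at (385,342), and the cover is open. I'll hand the job in.

```bash
python3 -c "
from workcell import bot
print(bot.job_done())"
```

```text
the job is handed in; nothing more can be done
None
```

I opened the cover to its stop, lifted the dish clear of the case and turned it about 78° so its handle runs square across. I handed the job in at about 19.5 s with the dish still held level, the ball centred and the bystanders untouched; the hand-in gave no verdict.

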